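Flip the stapler open for a refill

TASK

The stapler on the desk is to be refilled: put a fingertip under the nose of its top arm, swing the arm up and over past upright, and leave it leaning back as far as its hinge allows, staying open by itself. Only push, gently: do not pinch the stapler, lift it or shove it out of its place, and leave the things around it as they lie.

Things in the scene. Friction and masses are not known exactly. Their poses are not given: they have to be found in the camera images.
- stapler: Loose black desk stapler, 34 x 154 x 50 mm, 0.2 kg. Origin: centre of the underside; x sideways, +y from nose to rear hinge, z up; nose roughly to the left as the robot sees it. Base plate 34 mm wide, 10 mm high, y -73 to +77 mm. Fixed magazine above it: 17 mm wide, ends in front at y -69 mm, there 24 to 34 mm high. The hinged top arm lies over the magazine.
- nose_edge (a point): Middle of the lower front edge of the top arm's nose (moves with it); x sideways, y nose to hinge, z out of the arm's top. Closed: 33 mm above the desk, stapler y -77 mm. Arm 153 mm long; 17 mm wide, 7 thick at the tip, 24 wide, 14 thick further back. The nose juts 8 mm past the magazine, 4 past the base plate: a fingertip fits under it from the front, 23 mm free over the plate.
- stapler_hinge (a point): The arm's hinge at x 0, y 62, z 24.5 mm in the stapler's frame; the hinge line runs along the stapler's x. Closed, the nose edge is 139 mm in front of it and 9 mm higher; the arm's underside is nearly flat. Obstacle: the upturned chair on the right; its nearest leg, 48 degrees right of ahead, 0.51 to 0.65 m from the robot's base axis, reaches 0.54 m up: swing the hand round inside or above it.
- stapler_arm (a joint): Angle of the top arm, rad: 0 closed, grows as the nose rises, 1.57 upright, 1.66 at the stop, a little past upright. Nearly free, damped hinge, no spring: let go below about 1.3 (balance near 1.36) the arm sinks shut, above about 1.45 it sinks back to the stop in a few seconds and stays. Raising it takes about 0.4 N at the nose.
- staples_box: White and red cardboard box of staples, 34 x 56 x 14 mm, lying beside the stapler. Origin: centre of its underside. To be left alone.
- eraser: White eraser in a grey sleeve, 21 x 46 x 12 mm, lying near the stapler. Origin: centre of its underside. To be left alone.
- binder_clip: Black binder clip, 49 x 41 x 18 mm, lying near the stapler. Origin: centre of its underside. To be left alone.

How it is judged:
On the way:
1. the top arm is swung up with a finger against it (value of joint stapler_arm above 0.6 rad and contact force between the fingers and stapler above 0.05 N).
At the end, for the whole second after the job is handed in: The stapler's top arm leans back at its stop, past upright (joint over 1.6 rad), by itself, and the stapler stands flat and still on the desk, within 40 mm of where it stood (value of joint stapler_arm above 1.6 rad and angle between stapler's own z axis and vertical below 0.05 rad and height (world z) of stapler below 0.004 m and distance of stapler from where it was at the start of the episode below 0.04 m and linear speed of stapler below 0.02 m/s); the robot touches nothing.
It fails at once if the stapler is lifted or tipped off the desk (height (world z) of stapler above 0.012 m or angle between stapler's own z axis and vertical above 0.15 rad).
It fails at once if the stapler is shoved more than 40 mm out of its place (distance of stapler from where it was at the start of the episode above 0.04 m).
It fails at once if the stapler is pushed with more than 15 N (contact force between the fingers and stapler above 15 N).
It fails at once if the stapler's arm is pinched between the fingers (x of the grasp point in the frame of nose_edge between -0.013 and 0.013 m and y of the grasp point in the frame of nose_edge between 0 and 0.15 m and z of the grasp point in the frame of nose_edge between -0.006 and 0.02 m and contact force between the fingers and stapler above 4 N).
It fails at once if a thing beside the stapler (staples box, eraser, binder clip) is moved more than 20 mm (distance of any of staples_box, eraser, binder_clip from where it was at the start of the episode above 0.02 m).
It also fails if it takes over 48 s, if anything falls off the work surface, if the arm or the gripper's body presses on something with over 40 N, if the wrist force passes 120 N, or if a joint passes its speed limit or range.

ROBOT

A 7-joint arm with a two-finger parallel gripper is mounted at the origin on a cart in front of the work surface, level with it; the furniture and walls round the work are solid. World frame = base frame: x ahead of the robot, y to its left, z up, the work surface at z = 0. Lengths are in m, angles in rad, forces in N, time in s.
With the tool pointing down it reaches from about 0.425 to 0.875 m from the base axis. Payload 9.9 kg.
Tool frame: the origin (TCP) lies at the very end of the fingers, on their centre line; the grasp point (between the pads) lies 19 mm behind it; z points along the fingers, y is the line along which they close (so a half turn about z gives the same grasp; the last joint's range is limited). The gripper opens to 85 mm and grips with 20 to 120 N. Pads are 22 mm wide; open, the fingers measure 114 mm over their backs; the gripper's body (76 mm by 85 mm) begins 54 mm behind the grasp point. The pads swing forward as they close: fully open they stand 13 mm farther back than shut.
Start: joints at [-1.378, 0.576, 0.025, 1.437, -0.015, 1.129, -0.057], TCP at [0.184, 0.649, 0.231] pointing down, gripper open.
Joint ranges: [-2.76, 2.76], [-0.34, 2.15], [-1.52, 1.57], [0.19, 2.46], [-1.09, 4.23], [0.17, 1.99], [-2.82, 2.82]. Speed limits (rad/s): [2.22, 2.22, 3.01, 3.01, 3.14, 3.14, 3.14].

INTERFACE

Orientations are given as a unit quaternion [w, x, y, z].
In Python, from rig import ctrl gives the robot as it stands. The module is installed in compiled form; this text tells all that it offers.
- The arm moves only by the tool play_rows, never from a script. Its argument "targets" is a list that holds one entry, the list of rows, each a list of 5 numbers: the finger opening in m, from 0 to 0.0854, then the shift along the world's x, y, z in parts of the range, where 1.0 means 100 cm, then the turn about the world's z in fractions of the full range, 1 being 90 degrees. In form: [[[jaw, x, y, z, twist], ...]]. A call has 1 to 8 rows; each row is the pose to reach, as a shift and turn from the pose commanded when the call began; what a row does not reach only later rows make up. A row lasts 1/12 s, in which the tool goes at most 41.7 mm and 7.16 degrees, less where a joint would pass 70% of its speed; a pose out of reach is approached as far as the arm can. No shift or turn number may pass 1 either way. A call with a gripper value outside its range is refused whole. The fingers move at their own pace and stop on an object; "newtons" is the grip in N (left out, the last holds). Time passes only in rows, so rows that repeat a pose let the fingers close. It gives the time, the measured TCP pose, the force, the opening and the grip force at its end, in the units of the state.
- ctrl.read_state(): the state, without advancing time (a new reading comes with each control period).
- ctrl.snapshot(name): name is "scene" or "top"; returns the picture (480x640x3 uint8, red, green, blue); there is no depth.
- ctrl.get_calibration(name): a dict with "camera_matrix" (3x3 intrinsics, pixels), "extrinsics" (4x4, takes a point from camera to world coordinates). Camera axes: x right, y down, z forward; pixel columns grow to the right and rows downward; lengths in m; the calibration is good to about 2 mm. A picture is of the moment at which its call begins. get_calibration takes no time and is no camera call.
- ctrl.hand_in(): hands the job in; it is judged then, once.
The state is a dict: "time": time; "q": joint angles; "qvel": joint speeds; "joint_efforts": joint torques, N m; "ee_pos": TCP position; "tool_rot": TCP orientation; "wrist_force": force on the tool from outside, world axes, zero at the start; "torque": the same for the moment, N m; "grip_width": finger opening in m; "finger_force": force on a finger pad.
Only numpy, scipy, OpenCV 4.12 (cv2) and the standard library are available. Lean on these libraries where they do the work, as an engineer would, in place of code of your own. Each camera call takes 0.05 s, during which the arm holds its last target. There are 200 camera calls.

## Working session

There is one attempt and no reset: what is moved stays moved. The work goes in short steps, Python scripts to look and compute and a tool call to move; the robot and the scene stay as the last step left them, time stands still between calls to the robot, and variables do not carry over. Pictures are saved under pics/ and viewed, at most 10 in all, crops included, and the job is handed in when it is done.

Besides the shell and the picture viewer there is one more tool, called by a JSON object that holds its "method" and its "body". play_rows: Moves the arm, as the interface text tells. Its arguments: {"type":"object","properties":{"targets":{"type":"array"},"newtons":{"type":"number"}},"required":["targets"]}

```bash
mkdir -p pics; python3 - <<'E'
from rig import ctrl
import cv2
for n in("scene","top"):
    im=ctrl.snapshot(n); cv2.imwrite(f"pics/{n}0.png",im[:,:,::-1])
    c=ctrl.get_calibration(n); print(n,c)
s=ctrl.read_state(); print(s)
E
```

```text
scene {'camera_matrix': array([[596.05643711,   0.        , 326.8166451 ],
       [  0.        , 596.05643711, 226.89211912],
       [  0.        ,   0.        ,   1.        ]]), 'extrinsics': array([[-0.60197077, -0.56225468,  0.56701046,  0.02968171],
       [-0.79838853,  0.41099981, -0.4400624 ,  0.39718247],
       [ 0.01438596, -0.71759935, -0.69630756,  0.64836457],
       [ 0.        ,  0.        ,  0.        ,  1.        ]])}
top {'camera_matrix': array([[436.9464791 ,   0.        , 325.28769153],
       [  0.        , 436.9464791 , 243.22501897],
       [  0.        ,   0.        ,   1.        ]]), 'extrinsics': array([[-0.00836163, -0.99036547,  0.13822564,  0.38005426],
       [-0.99987649,  0.00644109, -0.01433574,  0.01121397],
       [ 0.0133073 , -0.13832844, -0.99029701,  0.90927725],
       [ 0.        ,  0.        ,  0.        ,  1.        ]])}
{'time': 0.1, 'q': array([-1.37776937,  0.57644272,  0.02484024,  1.43783011, -0.01500708,
        1.1289948 , -0.05648651]), 'qvel': array([-7.40249798e-04, -2.07377095e-03, -6.26795256e-05, -3.79465502e-03,
        7.05130647e-04,  4.31981526e-04, -1.24692912e-03]), 'joint_efforts': array([ 7.10022723e-03, -7.67298460e+01,  2.25869313e+00, -2.86603957e+01,
        1.60583295e-02,  8.67885741e-03, -1.54152957e-05]), 'ee_pos': array([0.18435631, 0.64891259, 0.23053014]), 'tool_rot': array([-7.01382640e-05,  1.37947719e-01,  9.90439232e-01, -7.41984718e-04]), 'wrist_force': array([-0.19064854, -0.02614886,  0.22801722]), 'torque': array([-0.02806352,  0.00845669,  0.03530782]), 'finger_force': 0.0, 'grip_width': 0.08568620467318584}
```

View pics/top0.png

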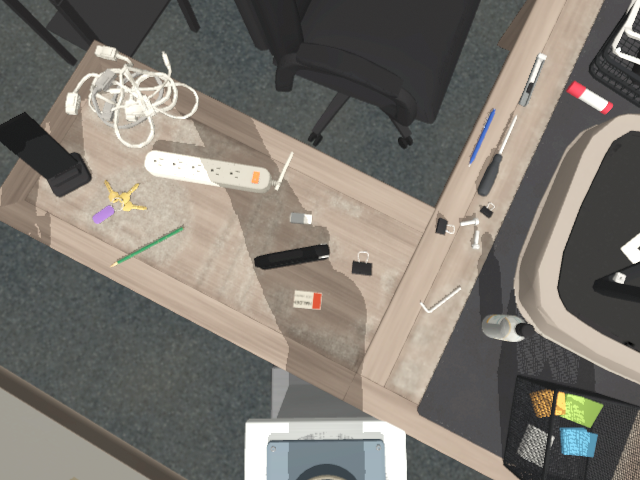

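View pics/scene0.png

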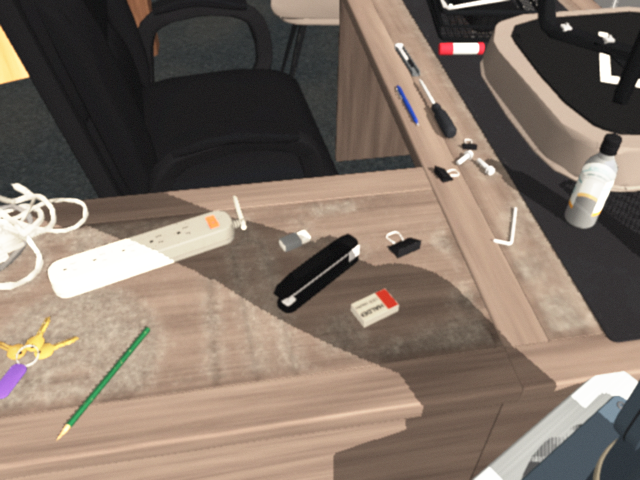

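The top view shows the stapler from about (255,263), the nose on the left, to (329,250) at the hinge. The staples box is at (308,300), the eraser at (300,218) and the clip at (362,265). In the scene view the nose is near (285,303) and the rear near (352,245). Next I'll measure from the masks.

```bash
cat > h.py <<'E'
import numpy as np, cv2
from rig import ctrl
def ray(n,px,z):
    c=ctrl.get_calibration(n);K=c["camera_matrix"];T=c["extrinsics"]
    d=T[:3,:3]@np.linalg.inv(K)@np.array([px[0],px[1],1.]);o=T[:3,3]
    return o+d*(z-o[2])/d[2]
def proj(n,P):
    c=ctrl.get_calibration(n);T=np.linalg.inv(c["extrinsics"])
    p=c["camera_matrix"]@(T[:3,:3]@np.asarray(P)+T[:3,3]);return p[:2]/p[2]
def crop(n,im,x0,y0,w,h,k,f):
    cv2.imwrite(f,cv2.resize(im[y0:y0+h,x0:x0+w,::-1],None,fx=k,fy=k,interpolation=cv2.INTER_CUBIC))
E
python3 - <<'E'
from h import *
a=cv2.imread("pics/top0.png");b=cv2.imread("pics/scene0.png")
c1=cv2.resize(a[205:315,245:380],None,fx=5,fy=5,interpolation=2)
c2=cv2.resize(b[225:335,265:400],None,fx=5,fy=5,interpolation=2)
cv2.imwrite("pics/c.png",cv2.resize(np.hstack([c1,c2]),(800,326)))
for n,im,box in(("top",a,(250,240,85,32)),("scene",b,(270,230,95,85))):
    m=np.zeros(im.shape[:2],np.uint8);x,y,w,h=box
    m[y:y+h,x:x+w]=(im[y:y+h,x:x+w].max(2)<60)*255
    cs=max(cv2.findContours(m,0,2)[0],key=cv2.contourArea)
    r=cv2.minAreaRect(cs);print(n,r,cv2.contourArea(cs))
    for p in cv2.boxPoints(r):print(p,ray(n,p,.0)[:2].round(4),ray(n,p,.035)[:2].round(4))
E
```

```text
top ((291.474853515625, 256.8573913574219), (14.829680442810059, 74.66976165771484), 79.99201965332031) 930.5
[253.41948 256.04364] [0.4809 0.1484] [0.477  0.1431]
[326.95303 243.06712] [ 0.5073 -0.0055] [ 0.5024 -0.0048]
[329.5302  257.67114] [ 0.4764 -0.0106] [ 0.4727 -0.0097]
[255.99667 270.64764] [0.4504 0.1426] [0.4476 0.1375]
scene ((316.3785400390625, 272.345458984375), (32.80070114135742, 101.9405517578125), 51.8427734375) 2320.5
[266.1672 290.9401] [0.5048 0.1339] [0.4792 0.1481]
[346.32492 227.95901] [ 0.5378 -0.0357] [ 0.5103 -0.0124]
[366.58987 253.75082] [ 0.4765 -0.0259] [ 0.4524 -0.003 ]
[286.43216 316.7319 ] [0.4507 0.1364] [0.428  0.1504]
```

View pics/c.png

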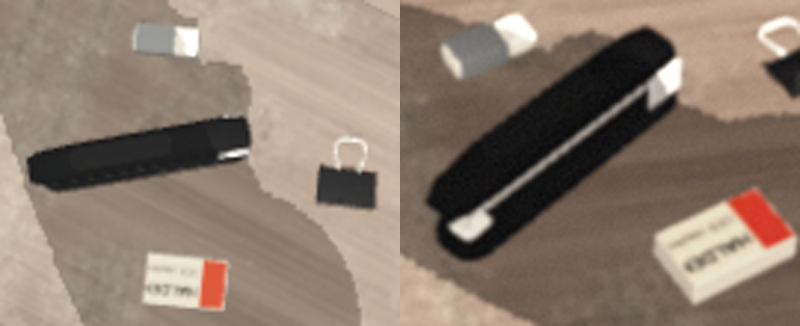

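The manual's scale: turns go in shares of 90 degrees. Converting my numbers, -55 degrees is -0.6111.

{"method": "play_rows", "body": {"targets": [[[0, 0.022, -0.038, 0, -0.0778], [0, 0.044, -0.076, 0, -0.1556], [0, 0.066, -0.113, 0, -0.2333], [0, 0.088, -0.151, 0, -0.3111], [0, 0.11, -0.189, 0, -0.3889], [0, 0.132, -0.227, 0, -0.4667], [0, 0.154, -0.265, 0, -0.5444], [0, 0.16, -0.275, 0, -0.6111]]]}}

```text
time: 0.77
ee_pos: [0.3463, 0.37, 0.2314]
tool_rot: [0.0, 0.584, 0.812, -0.0]
wrist_force: [-0.7, 0.6, 0.4]
grip_width: -0.0002
finger_force: 0.0
```

In the tool's units: -9.5 degrees is -0.1056.

{"method": "play_rows", "body": {"targets": [[[0, 0.018, -0.03, 0, -0.0556], [0, 0.036, -0.062, 0, -0.1056], [0, 0.056, -0.096, 0, -0.1056], [0, 0.076, -0.13, 0, -0.1056], [0, 0.095, -0.164, 0, -0.1056], [0, 0.115, -0.198, -0.02, -0.1056], [0, 0.115, -0.198, -0.055, -0.1056], [0, 0.115, -0.198, -0.09, -0.1056]]]}}

```text
time: 1.43
ee_pos: [0.4614, 0.1737, 0.1411]
tool_rot: [0.001, 0.647, 0.762, 0.001]
wrist_force: [-0.2, 0.5, -0.1]
grip_width: 0.0002
finger_force: 0.0
```

```bash
python3 - <<'E'
from h import *
s=ctrl.read_state();print(s["time"],s["ee_pos"],s["tool_rot"],s["wrist_force"],s["grip_width"])
a=ctrl.snapshot("top");b=ctrl.snapshot("scene")
f=lambda i,x,y,w,h:cv2.resize(i[y:y+h,x:x+w,::-1],(400,400),interpolation=2)
cv2.imwrite("pics/d.png",np.hstack([f(a,200,170,160,160),f(b,200,120,220,220)]))
for P in((.4655,.14,.033),(.4655,.14,.04),(.489,.003,.0245)):print(proj("top",P),proj("scene",P))
E
```

```text
1.4333 [0.46144695 0.17372497 0.14113403] [0.00114052 0.64709472 0.76240756 0.00135839] [-0.22617243  0.48752561 -0.14092651] 0.00016220366723581072
[255.0242108 261.8535649] [277.03957331 295.53950519]
[254.51161747 261.51599269] [276.80663866 292.14683458]
[323.09552849 250.30387995] [346.88851694 245.71624564]
```

View pics/d.png

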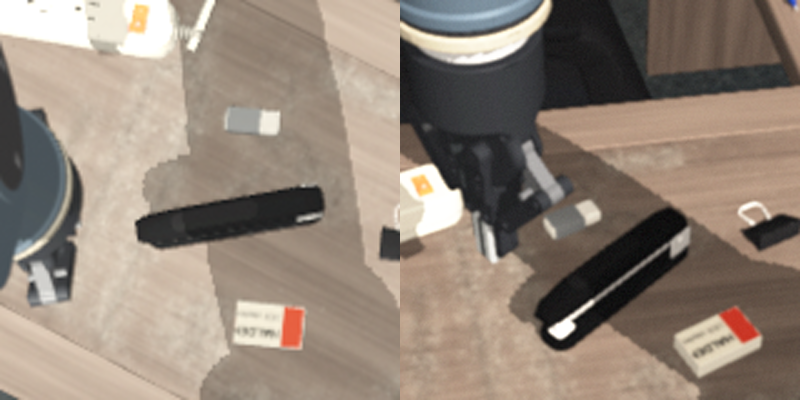

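{"method": "play_rows", "body": {"targets": [[[0, 0, 0, -0.03, 0], [0, 0, 0, -0.06, 0], [0, 0, 0, -0.09, 0], [0, 0, 0, -0.112, 0], [0, 0, 0, -0.121, 0], [0, 0.001, -0.006, -0.121, 0], [0, 0.002, -0.012, -0.121, 0], [0, 0.003, -0.018, -0.121, 0]]]}}

```text
time: 2.2
ee_pos: [0.4636, 0.158, 0.0219]
tool_rot: [0.001, 0.645, 0.764, 0.001]
wrist_force: [-0.1, -0.6, 0.3]
grip_width: 0.0002
finger_force: 0.0
```

```bash
python3 - <<'E'
from h import *
s=ctrl.read_state();print(s["time"],s["ee_pos"],s["wrist_force"],s["torque"])
a=ctrl.snapshot("top");b=ctrl.snapshot("scene")
f=lambda i,x,y,w,h:cv2.resize(i[y:y+h,x:x+w,::-1],(400,400),interpolation=2)
cv2.imwrite("pics/e.png",np.hstack([f(a,200,200,110,110),f(b,220,200,130,130)]))
E
```

```text
2.2 [0.46355763 0.15800596 0.02192665] [-0.07066865 -0.64094338  0.31691046] [-0.00572256 -0.05108164  0.0087725 ]
```

View pics/e.png

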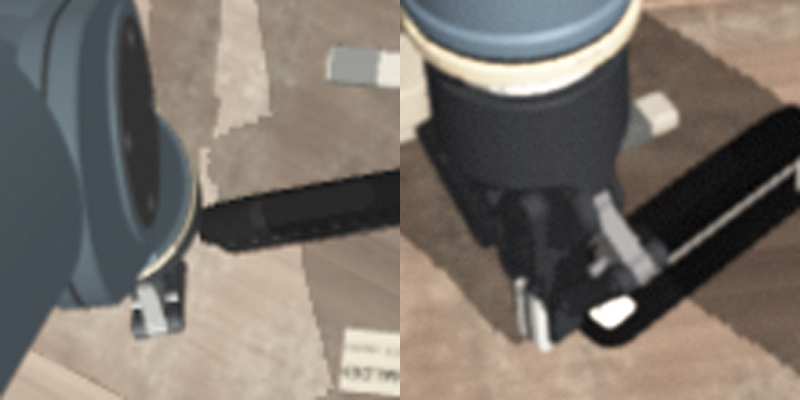

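{"method": "play_rows", "body": {"targets": [[[0, 0.001, -0.006, 0, 0], [0, 0.0015, -0.01, 0, 0], [0, 0.002, -0.012, 0.002, 0], [0, 0.002, -0.012, 0.005, 0], [0, 0.0022, -0.0125, 0.008, 0], [0, 0.0022, -0.013, 0.011, 0], [0, 0.0023, -0.0135, 0.014, 0], [0, 0.0024, -0.014, 0.017, 0]]]}}

```text
time: 2.97
ee_pos: [0.4648, 0.1446, 0.0376]
tool_rot: [-0.0, 0.645, 0.764, 0.0]
wrist_force: [-0.9, 2.2, -0.3]
grip_width: -0.0001
finger_force: 0.7
```

```bash
python3 - <<'E'
from h import *
s=ctrl.read_state();print(s["time"],s["ee_pos"],s["wrist_force"],s["torque"])
a=ctrl.snapshot("top");b=ctrl.snapshot("scene")
f=lambda i,x,y,w,h:cv2.resize(i[y:y+h,x:x+w,::-1],(400,400),interpolation=2)
cv2.imwrite("pics/f.png",np.hstack([f(a,230,200,110,110),f(b,240,200,130,130)]))
E
```

```text
2.9667 [0.46477766 0.14457907 0.03761655] [-0.87371603  2.15416491 -0.31640127] [0.31852921 0.00337797 0.03590943]
```

View pics/f.png

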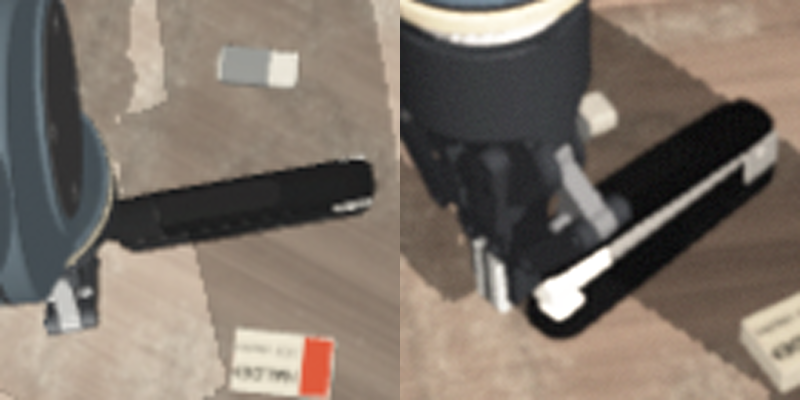

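The silver magazine strip opens up at the nose, at crop (560,280), so the arm is rising with the finger. I'll carry on along the arc.

{"method": "play_rows", "body": {"targets": [[[0, 0, -0.0005, 0.004, 0], [0, 0, -0.001, 0.008, 0], [0, 0.0003, -0.002, 0.012, 0], [0, 0.0005, -0.003, 0.016, 0], [0, 0.0007, -0.0045, 0.02, 0], [0, 0.001, -0.006, 0.024, 0], [0, 0.0013, -0.0075, 0.028, 0], [0, 0.0016, -0.0095, 0.032, 0]]]}}

```text
time: 3.73
ee_pos: [0.4665, 0.1348, 0.0698]
tool_rot: [-0.0, 0.645, 0.764, 0.0]
wrist_force: [-0.0, 1.6, -0.3]
grip_width: 0.0
finger_force: 0.9
```

```bash
python3 - <<'E'
from h import *
s=ctrl.read_state();print(s["time"],s["ee_pos"],s["wrist_force"],s["torque"])
a=ctrl.snapshot("top");b=ctrl.snapshot("scene")
f=lambda i,x,y,w,h:cv2.resize(i[y:y+h,x:x+w,::-1],(400,400),interpolation=2)
cv2.imwrite("pics/g.png",np.hstack([f(a,230,200,110,110),f(b,240,190,130,130)]))
E
```

```text
3.7333 [0.46653642 0.13478799 0.06975683] [-0.01508458  1.61963205 -0.32470864] [ 0.35386567  0.11161804 -0.03780442]
```

View pics/g.png

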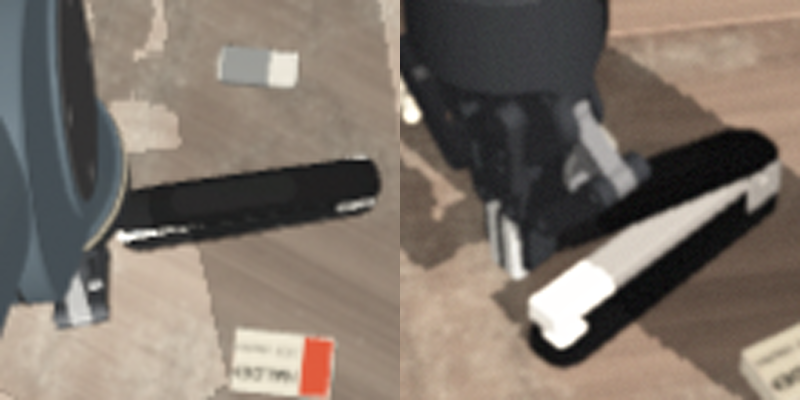

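{"method": "play_rows", "body": {"targets": [[[0, 0.0003, -0.0015, 0.0035, 0], [0, 0.0006, -0.003, 0.007, 0], [0, 0.0009, -0.005, 0.0105, 0], [0, 0.0012, -0.007, 0.014, 0], [0, 0.0015, -0.009, 0.0175, 0], [0, 0.0019, -0.011, 0.021, 0], [0, 0.0023, -0.0135, 0.0245, 0], [0, 0.0027, -0.016, 0.028, 0]]]}}

```text
time: 4.5
ee_pos: [0.4692, 0.1187, 0.0977]
tool_rot: [-0.0, 0.645, 0.764, 0.0]
wrist_force: [-0.8, 2.9, 0.4]
grip_width: 0.0
finger_force: 1.2
```

{"method": "play_rows", "body": {"targets": [[[0, 0.0005, -0.0028, 0.0035, 0], [0, 0.001, -0.0056, 0.007, 0], [0, 0.0015, -0.0085, 0.0105, 0], [0, 0.002, -0.0115, 0.0135, 0], [0, 0.0025, -0.0145, 0.0165, 0], [0, 0.003, -0.018, 0.0195, 0], [0, 0.0036, -0.0215, 0.022, 0], [0, 0.0043, -0.025, 0.0245, 0]]]}}

```text
time: 5.17
ee_pos: [0.4735, 0.0932, 0.122]
tool_rot: [0.0, 0.645, 0.764, -0.0]
wrist_force: [-0.4, 1.8, 1.5]
grip_width: 0.0002
finger_force: 0.8
```

```bash
python3 - <<'E'
from h import *
s=ctrl.read_state();print(s["time"],s["ee_pos"],s["wrist_force"],s["torque"])
a=ctrl.snapshot("top");b=ctrl.snapshot("scene")
f=lambda i,x,y,w,h:cv2.resize(i[y:y+h,x:x+w,::-1],(400,400),interpolation=2)
cv2.imwrite("pics/i.png",np.hstack([f(a,230,180,130,130),f(b,240,160,160,160)]))
E
```

```text
5.1667 [0.47346342 0.09319518 0.12200438] [-0.37363382  1.75896323  1.4751862 ] [0.34965755 0.05028674 0.01877384]
```

View pics/i.png

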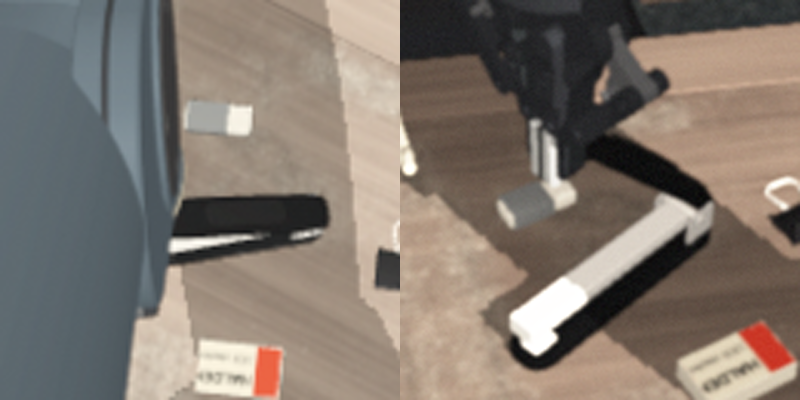

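{"method": "play_rows", "body": {"targets": [[[0, 0.0007, -0.0042, 0.0028, 0], [0, 0.0014, -0.0085, 0.0055, 0], [0, 0.0021, -0.0128, 0.008, 0], [0, 0.0029, -0.017, 0.0102, 0], [0, 0.0036, -0.0215, 0.0122, 0], [0, 0.0044, -0.026, 0.0139, 0], [0, 0.0052, -0.0305, 0.0154, 0], [0, 0.006, -0.035, 0.0166, 0]]]}}

```text
time: 5.93
ee_pos: [0.4795, 0.0582, 0.1385]
tool_rot: [0.0, 0.645, 0.764, -0.0]
wrist_force: [-0.4, 0.6, 0.5]
grip_width: -0.0002
finger_force: 0.2
```

{"method": "play_rows", "body": {"targets": [[[0, 0.0008, -0.0045, 0.001, 0], [0, 0.0015, -0.009, 0.0018, 0], [0, 0.0023, -0.0135, 0.0025, 0], [0, 0.0031, -0.018, 0.003, 0], [0, 0.0039, -0.0225, 0.0035, 0], [0, 0.0046, -0.027, 0.0038, 0], [0, 0.0054, -0.0315, 0.004, 0], [0, 0.0062, -0.036, 0.004, 0]]]}}

```text
time: 6.6
ee_pos: [0.4857, 0.0223, 0.1424]
tool_rot: [-0.0, 0.645, 0.764, -0.0]
wrist_force: [-0.3, 0.5, -0.6]
grip_width: 0.0002
finger_force: 0.1
```

{"method": "play_rows", "body": {"targets": [[[0, 0.0005, -0.003, 0, 0], [0, 0.001, -0.006, 0, 0], [0, 0.0015, -0.009, 0, 0], [0, 0.002, -0.012, 0, 0], [0, 0.0026, -0.015, 0, 0], [0, 0.0031, -0.018, 0, 0], [0, 0.0036, -0.021, 0, 0], [0, 0.0041, -0.024, 0, 0]]]}}

```text
time: 7.27
ee_pos: [0.4898, -0.0015, 0.1424]
tool_rot: [-0.0, 0.645, 0.764, -0.0]
wrist_force: [0.1, -0.4, -0.0]
grip_width: -0.0002
finger_force: 0.0
```

```bash
python3 - <<'E'
from h import *
s=ctrl.read_state();print(s["time"],s["ee_pos"],s["wrist_force"],s["torque"])
a=ctrl.snapshot("top");b=ctrl.snapshot("scene")
f=lambda i,x,y,w,h:cv2.resize(i[y:y+h,x:x+w,::-1],(400,400),interpolation=2)
cv2.imwrite("pics/j.png",np.hstack([f(a,230,180,130,130),f(b,240,130,190,190)]))
E
```

```text
7.2667 [ 0.48979951 -0.00145454  0.14235525] [ 0.11254162 -0.35251474 -0.00179902] [ 0.04695001 -0.02298341 -0.00614925]
```

View pics/j.png

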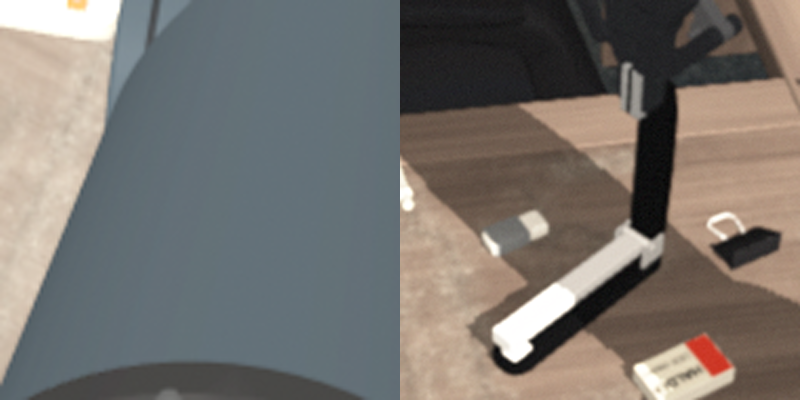

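{"method": "play_rows", "body": {"targets": [[[0, 0.0005, -0.003, 0, 0], [0, 0.001, -0.006, 0, 0], [0, 0.001, -0.006, 0, 0], [0, 0.001, -0.006, 0, 0], [0, 0, 0, 0, 0], [0, -0.002, 0.012, 0, 0], [0, -0.006, 0.035, 0, 0], [0, -0.012, 0.07, 0, 0]]]}}

```text
time: 8.03
ee_pos: [0.478, 0.0676, 0.1426]
tool_rot: [0.001, 0.647, 0.763, -0.0]
wrist_force: [0.5, 0.2, 0.6]
grip_width: 0.0002
finger_force: 0.0
```

{"method": "play_rows", "body": {"targets": [[[0, -0.005, 0.03, 0, 0], [0, -0.01, 0.06, 0.01, 0], [0, -0.015, 0.09, 0.02, 0], [0, -0.02, 0.12, 0.03, 0], [0, -0.025, 0.15, 0.03, 0], [0, -0.03, 0.18, 0.03, 0], [0, -0.035, 0.2, 0.03, 0], [0, -0.035, 0.2, 0.03, 0]]]}}

```text
time: 8.7
ee_pos: [0.4406, 0.2747, 0.1721]
tool_rot: [-0.001, 0.642, 0.766, 0.001]
wrist_force: [0.3, 0.3, -0.4]
grip_width: 0.0001
finger_force: 0.0
```

{"method": "play_rows", "body": {"targets": [[[0, 0, 0, 0, 0], [0, 0, 0, 0, 0], [0, 0, 0, 0, 0], [0, 0, 0, 0, 0], [0, 0, 0, 0, 0], [0, 0, 0, 0, 0], [0, 0, 0, 0, 0], [0, 0, 0, 0, 0]]]}}

```text
time: 9.37
ee_pos: [0.4429, 0.2686, 0.1724]
tool_rot: [-0.0, 0.645, 0.764, 0.0]
wrist_force: [-0.7, 0.3, -0.1]
grip_width: 0.0002
finger_force: 0.0
```

{"method": "play_rows", "body": {"targets": [[[0, 0, 0, 0, 0], [0, 0, 0, 0, 0], [0, 0, 0, 0, 0], [0, 0, 0, 0, 0], [0, 0, 0, 0, 0], [0, 0, 0, 0, 0], [0, 0, 0, 0, 0], [0, 0, 0, 0, 0]]]}}

```text
time: 10.03
ee_pos: [0.4428, 0.2688, 0.1724]
tool_rot: [-0.0, 0.645, 0.764, 0.0]
wrist_force: [-0.8, 0.1, 0.2]
grip_width: -0.0001
finger_force: 0.0
```

```bash
python3 - <<'E'
from h import *
b=ctrl.snapshot("scene");a=ctrl.snapshot("top")
f=lambda i,x,y,w,h:cv2.resize(i[y:y+h,x:x+w,::-1],(400,400),interpolation=2)
cv2.imwrite("pics/k.png",np.hstack([f(a,230,180,130,130),f(b,240,130,190,190)]))
import time
# nose point prediction at several angles, stapler shifted 8 mm
u=np.array([.169,-.986])
for sh in (.004,.008):
  H=np.array([.489,.003])+u*sh
  for th in(1.45,1.57,1.66):
    p=np.pi-0.0647-th
    r=.1393; e=np.r_[H+u*r*np.cos(p),.0245+r*np.sin(p)]
    q=proj("scene",e); print(sh,th,(q-[240,130])*400/190+[400,0])
E
```

```text
0.004 1.45 [629.46139993  89.04641352]
0.004 1.57 [647.38868    76.9614059]
0.004 1.66 [660.37299708  69.79038025]
0.008 1.45 [633.79257747  86.1075579 ]
0.008 1.57 [651.62182302  74.08885489]
0.008 1.66 [664.53067779  66.96462716]
```

View pics/k.png

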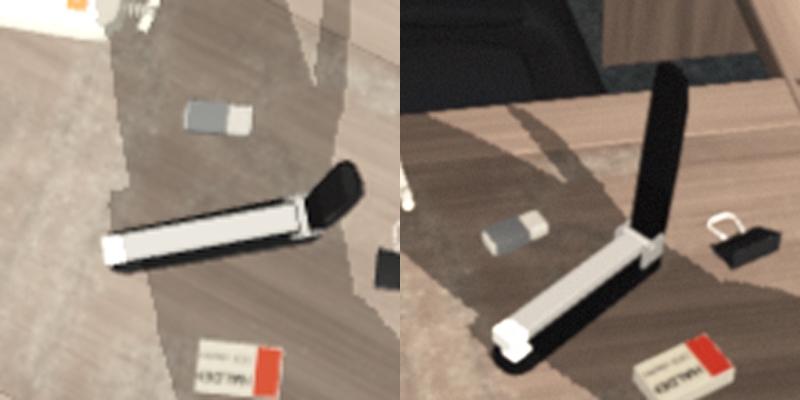

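The arm stands open past upright, its nose at crop (668,63), close to the position predicted for the stop. The neighbouring things lie as before. I'll wait a moment and check that it is at rest.

{"method": "play_rows", "body": {"targets": [[[0, 0, 0, 0, 0], [0, 0, 0, 0, 0], [0, 0, 0, 0, 0], [0, 0, 0, 0, 0], [0, 0, 0, 0, 0], [0, 0, 0, 0, 0], [0, 0, 0, 0, 0], [0, 0, 0, 0, 0]]]}}

```text
time: 10.8
ee_pos: [0.4428, 0.2688, 0.1724]
tool_rot: [-0.0, 0.645, 0.764, 0.0]
wrist_force: [-0.1, -0.4, -0.6]
grip_width: 0.0
finger_force: 0.0
```

{"method": "play_rows", "body": {"targets": [[[0, 0, 0, 0, 0], [0, 0, 0, 0, 0], [0, 0, 0, 0, 0], [0, 0, 0, 0, 0], [0, 0, 0, 0, 0], [0, 0, 0, 0, 0], [0, 0, 0, 0, 0], [0, 0, 0, 0, 0]]]}}

```text
time: 11.47
ee_pos: [0.4428, 0.2688, 0.1724]
tool_rot: [0.0, 0.645, 0.764, -0.0]
wrist_force: [1.4, -0.3, 0.1]
grip_width: 0.0
finger_force: 0.0
```

{"method": "play_rows", "body": {"targets": [[[0, 0, 0, 0, 0], [0, 0, 0, 0, 0], [0, 0, 0, 0, 0], [0, 0, 0, 0, 0], [0, 0, 0, 0, 0], [0, 0, 0, 0, 0], [0, 0, 0, 0, 0], [0, 0, 0, 0, 0]]]}}

```text
time: 12.13
ee_pos: [0.4428, 0.2688, 0.1724]
tool_rot: [-0.0, 0.645, 0.764, -0.0]
wrist_force: [0.8, -0.3, -0.3]
grip_width: 0.0001
finger_force: 0.0
```

```bash
python3 - <<'E'
from h import *
b=ctrl.snapshot("scene");k=cv2.imread("pics/k.png")[:,400:]
n=cv2.resize(b[130:320,240:430,::-1],(400,400),interpolation=2)
d=cv2.absdiff(n,k).max(2);print(d[50:250,220:310].max(),(d[50:250,220:310]>40).sum())
print(ctrl.hand_in())
E
```

```text
13 0
the job is handed in; nothing more can be done
None
```

The job is handed in at about 12 s: the stapler's top arm leans back past upright by itself, with no movement between pictures 2 s apart and its nose where I'd expect it at the stop. The stapler moved about 7 mm by eye, the things around it look undisturbed, and no verdict came back; the tool only points straight down, so I raised the nose by pushing its front edge rather than from underneath.

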